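# Stand the round reagent bottles in their spill dishes

## Robot

A 7-joint arm with a two-finger parallel gripper is mounted at the origin on the work surface. World frame = base frame: x ahead of the robot, y to its left, z up, the work surface at z = 0. Lengths are in m, angles in degrees, forces in N, time in s.
With the tool pointing down it reaches from about 0.35 to 0.9 m from the base axis. Payload 8.1 kg.
Tool frame: the origin (TCP) lies on the centre line of the jaws, within the pads' length; the fingertips stand manip.tip_reach ahead of it and the grasp point (between the pads) lies 11 mm behind it (manip.tip_reach is the distance from the TCP to the fingertips, in m); z points along the fingers, y is the direction in which the jaws open and shut (so a half turn about z gives the same grasp; the last joint's range is limited). The gripper opens to 85 mm and grips with 20 to 120 N. Pads are 22 mm wide; open, the fingers measure 114 mm over their backs; the gripper's body (76 mm by 85 mm) begins 54 mm behind the grasp point. The pads swing forward as they close: fully open they stand 13 mm farther back than shut.
Start: joints at [-5.879, 24.895, 1.432, 90.138, -0.665, 64.973, -4.303], TCP at [0.625, -0, 0.239] pointing down, gripper open.
Joint ranges: [-149.89, 149.89], [-25.12, 119.58], [-72.63, 75.52], [4.76, 147.25], [-75.54, 255.54], [6.69, 114.76], [-157.13, 157.13]. Speed limits (degrees/s): [127.2, 127.2, 172.46, 172.46, 180, 180, 180].

## Interface

Orientations are given as a 3x3 rotation matrix whose columns are the frame's x, y, z axes.
In Python, from station import manip gives the robot as it stands. The module is installed in compiled form; this text tells all that it offers.
- The arm moves only by the tool drive_tool, never from a script. Its argument "moves" is a list of rows, each a list of 3 entries, a list of its own where there are three numbers: the opening, from -1 (shut) to 1 (fully open), then the shift along the world's x, y, z normalised to -1 to 1, where 1 is 30 cm, then the turn about the world's z normalised to -1 to 1, where 1 is 180 degrees. A call has exactly 10 rows; each row is the pose to reach, as a shift and turn from the pose commanded when the call began, turning the shorter way round; what a row does not reach only later rows make up. A row lasts 1/8 s, in which the tool goes at most 62.5 mm and 10.7 degrees, less where a joint would pass 70% of its speed; a pose out of reach is approached as far as the arm can. A call with a number of a shift or a turn outside -1 to 1 is refused whole. A call with a gripper value outside its range is refused whole. The fingers move at their own pace and stop on an object; "newtons" is the grip in N (left out, the last holds). Time passes only in rows, so rows that repeat a pose let the fingers close, or fill a call up. It gives the time, the measured TCP pose, the force and the opening at its end, in the units of the state.
- manip.observe(): the state, without advancing time (a new reading comes with each control period).
- manip.grab_frame(name): name is "scene" or "side" or "wrist"; returns the picture (420x560x3 uint8, red, green, blue); there is no depth.
- manip.camera_model(name): a dict with "vfov" (degrees; the focal length in pixels is half the picture's height over the tangent of half this angle, whatever the lens; pixels are square), "cx", "cy" (the principal point, pixels), "k1" (the pictures are not rectified: a ray, as slopes to the right and down, at radius r is drawn at 1 + k1 r^2 times it, then the intrinsics apply), "world_to_cam" (4x4, takes a point from world to camera coordinates). Camera axes: x right, y down, z forward; pixel columns grow to the right and rows downward; lengths in m; the calibration is good to about 2 mm. A picture is of the moment at which its call begins: read the wrist's pose just before it. camera_model takes no time and is no camera call; for the wrist camera it gives the pose at the moment of the call.
- manip.finish_job(): hands the job in, once; it reports no verdict.
Trained networks look in the newest picture that a camera, given by its name, has taken for a name from the list of things; names that differ only in an ending like _2 or _b are one class to them, and where a whole thing is asked for, a point or a joint stands for the part that bears it (a point fixed in the world has none). Each returns a list of dicts, best first, with "score" (0 to 1); they miss things now and then, are a little off and sometimes report something else, mostly with a low value. They report only what shows in the picture. A call takes as long as a camera call. They do not tell look-alikes from the thing itself.
- manip.masks_of(camera, thing): "mask" (420x560 bool, what is visible of it) and "rect" ([left, top, right, bottom] in pixels, round what is visible of it).
- manip.spot_point(camera, thing): "centre" ([column, row] in pixels: a listed point, or the origin of a listed thing).
The state is a dict: "clock": time; "joint_pos": joint angles; "joint_vel": joint speeds; "joint_torque": joint torques, N m; "tcp_pos": TCP position; "orientation": TCP orientation; "contact_force": force on the tool from outside, world axes, zero at the start; "ft_torque": the same for the moment, N m; "gripper_width": finger opening in m.
Only numpy, scipy, OpenCV 4.12 (cv2) and the standard library are available. Lean on these libraries where they do the work, as an engineer would, in place of code of your own. Each camera call takes 0.05 s, during which the arm holds its last target. There are 200 camera calls.

## Task

Pick out the four round bottles and stand each one upright in a spill dish of its own by size: the smallest round bottle in the smallest dish, the next larger bottle in the next larger dish, and so on up to the largest. Keep the bottles upright and set them down gently, without dropping them, so that each stands flat on the floor of its dish. Leave the two square bottles where they are.

Things in the scene. Friction and masses are not known exactly. Their poses are not given: they have to be found in the camera images.
- bottle_small_mid (a point): Round white plastic bottle, size 1 of 4 (1 = smallest): body diameter 28 mm, height 85 mm with cap; straight round wall up to 24 mm below its top, then a sloping shoulder and a narrower round blue screw cap 16 mm tall. Loose, stands upright, 40 g or so, any yaw. Point: the bottle's centre, half-way up; z axis up along the bottle.
- bottle_medium_mid (a point): Round white plastic bottle, size 2 of 4 (1 = smallest): body diameter 40 mm, height 97 mm with cap; straight round wall up to 24 mm below its top, then a sloping shoulder and a narrower round blue screw cap 16 mm tall. Loose, stands upright, 70 g or so, any yaw. Point: the bottle's centre, half-way up; z axis up along the bottle.
- bottle_large_mid (a point): Round white plastic bottle, size 3 of 4 (1 = smallest): body diameter 52 mm, height 109 mm with cap; straight round wall up to 24 mm below its top, then a sloping shoulder and a narrower round blue screw cap 16 mm tall. Loose, stands upright, 120 g or so, any yaw. Point: the bottle's centre, half-way up; z axis up along the bottle.
- bottle_largest_mid (a point): Round white plastic bottle, size 4 of 4 (1 = smallest): body diameter 64 mm, height 121 mm with cap; straight round wall up to 24 mm below its top, then a sloping shoulder and a narrower round blue screw cap 16 mm tall. Loose, stands upright, 180 g or so, any yaw. Point: the bottle's centre, half-way up; z axis up along the bottle.
- dish_small: Round light grey spill dish, size 1 of 4 (1 = smallest): open on top, 54 mm across outside, 48 mm inside, rim 12 mm above the bench, inner floor 4 mm above the bench. Fixed to the bench. Origin: centre of its underside, on the bench surface (z = 0); z axis up.
- dish_medium: Round light grey spill dish, size 2 of 4 (1 = smallest): open on top, 66 mm across outside, 60 mm inside, rim 12 mm above the bench, inner floor 4 mm above the bench. Fixed to the bench. Origin: centre of its underside, on the bench surface (z = 0); z axis up.
- dish_large: Round light grey spill dish, size 3 of 4 (1 = smallest): open on top, 78 mm across outside, 72 mm inside, rim 12 mm above the bench, inner floor 4 mm above the bench. Fixed to the bench. Origin: centre of its underside, on the bench surface (z = 0); z axis up.
- dish_largest: Round light grey spill dish, size 4 of 4 (1 = smallest): open on top, 90 mm across outside, 84 mm inside, rim 12 mm above the bench, inner floor 4 mm above the bench. Fixed to the bench. Origin: centre of its underside, on the bench surface (z = 0); z axis up.
- square_a_mid (a point): Square white plastic bottle, 38 by 38 mm, 92 mm tall with its round blue cap; loose, to be left alone. Point: its centre, half-way up; x and y axes square to its sides, z up.
- square_b_mid (a point): Square white plastic bottle, 52 by 52 mm, 112 mm tall with its round blue cap; loose, to be left alone. Point: its centre, half-way up; x and y axes square to its sides, z up. Among and around the bottles and dishes stand other unlisted things, none above 45 mm tall within 0.72 m of the robot's base axis; the listed things stand at least 95 mm apart, centre to centre.
There are look-alikes about, which are no part of the job. Leave any turquoise or yellow look-alike of the part that bears bottle_large_mid alone. Leave any black or orange look-alike of the part that bears bottle_small_mid alone.

How it is judged:
By the outcome, as a careful person would: the job done as asked, in the order asked, and still so for the second after the job is handed in, with the robot touching nothing.
It also fails if it takes over 106 s, if anything falls off the work surface, if the arm or the gripper's body presses on something with over 40 N, if the wrist force passes 120 N, or if a joint passes its speed limit or range.

## Working session

There is one attempt and no reset: what is moved stays moved. The work goes in short steps, Python scripts to look and compute and a tool call to move; the robot and the scene stay as the last step left them, time stands still between calls to the robot, and variables do not carry over. Pictures are saved under pics/ and viewed, about 12 in all and at most 16, crops included, and the job is handed in when it is done.

Besides the shell and the picture viewer there is one more tool, called after "Call:" by a JSON object that holds its "method" and its "body", one argument or row to a line. drive_tool: Moves the arm, as the interface text tells. Scaled input: -1 to 1 covers 30 cm each way for a shift and 180 degrees each way for a turn. Its arguments: {"type":"object","properties":{"moves":{"type":"array","items":{"type":"array"}},"newtons":{"type":"number"}},"required":["moves"]}

```bash
mkdir -p pics; cat > h.py <<'E'
import numpy as np, cv2
from station import manip
def K(m):
    f=210/np.tan(np.radians(m["vfov"]/2)); return f,m["cx"],m["cy"],m["k1"],np.array(m["world_to_cam"])
def ray(m,px):
    f,cx,cy,k1,T=K(m); d=np.array([(px[0]-cx)/f,(px[1]-cy)/f]); u=d.copy()
    for _ in range(20): u=d/(1+k1*(u@u))
    R=T[:3,:3]; return -R.T@T[:3,3], R.T@np.array([u[0],u[1],1])
def atz(m,px,z):
    o,v=ray(m,px); return o+v*(z-o[2])/v[2]
def proj(m,p):
    f,cx,cy,k1,T=K(m); q=T[:3,:3]@np.array(p)+T[:3,3]; u=q[:2]/q[2]; u=u*(1+k1*(u@u)); return np.array([f*u[0]+cx,f*u[1]+cy])
def tri(rays):
    A=np.zeros((3,3));b=np.zeros(3)
    for o,v in rays:
        v=v/np.linalg.norm(v);P=np.eye(3)-np.outer(v,v);A+=P;b+=P@o
    return np.linalg.solve(A,b)
def save(n,img): cv2.imwrite(f"pics/{n}.png",cv2.cvtColor(img,cv2.COLOR_RGB2BGR))
H={"bottle_small_mid":.085,"bottle_medium_mid":.097,"bottle_large_mid":.109,"bottle_largest_mid":.121,"square_a_mid":.092,"square_b_mid":.112,"dish_small":0,"dish_medium":0,"dish_large":0,"dish_largest":0}
E
python3 - <<'E'
from h import *
print(manip.tip_reach, manip.observe()["clock"])
for c in ("scene","side","wrist"):
    m=manip.camera_model(c); im=manip.grab_frame(c); save(c+"0",im)
    print(c, np.round(ray(m,(280,210))[0],3), np.round(ray(m,(280,210))[1],2))
    if c!="wrist":
        for n in H:
            for d in manip.spot_point(c,n)[:3]:
                print(n, round(d["score"],2), np.round(d["centre"]), np.round(atz(m,d["centre"],H[n]/2),3))
E
```

```text
0.008 0.0
scene [ 0.957 -0.633  1.08 ] [-0.36  0.49 -0.79]
bottle_small_mid 0.77 [306. 124.] [0.352 0.312 0.042]
bottle_small_mid 0.73 [305. 104.] [0.3   0.382 0.042]
bottle_small_mid 0.57 [297. 140.] [0.371 0.244 0.042]
bottle_medium_mid 0.79 [360. 197.] [0.621 0.171 0.048]
bottle_medium_mid 0.57 [365. 137.] [0.517 0.365 0.048]
bottle_large_mid 0.94 [205. 283.] [ 0.479 -0.256  0.054]
bottle_large_mid 0.78 [229. 256.] [ 0.474 -0.17   0.054]
bottle_large_mid 0.73 [186. 245.] [ 0.375 -0.208  0.054]
bottle_largest_mid 0.88 [235. 326.] [ 0.601 -0.297  0.06 ]
square_a_mid 0.63 [268. 215.] [ 0.468 -0.016  0.046]
square_b_mid 0.76 [289. 291.] [ 0.64  -0.16   0.056]
square_b_mid 0.22 [264. 214.] [ 0.466 -0.026  0.056]
dish_small 0.65 [156. 282.] [ 0.362 -0.305  0.   ]
dish_small 0.61 [290. 292.] [ 0.626 -0.135  0.   ]
dish_medium 0.88 [155. 349.] [ 0.478 -0.421  0.   ]
dish_large 0.85 [381. 171.] [0.601 0.325 0.   ]
dish_largest 0.95 [367. 138.] [0.503 0.414 0.   ]
side [0.235 0.65  0.847] [ 0.25 -0.64 -0.73]
bottle_small_mid 0.78 [299. 374.] [0.308 0.355 0.042]
bottle_small_mid 0.73 [286. 344.] [0.356 0.307 0.042]
bottle_small_mid 0.72 [289. 314.] [0.372 0.24  0.042]
bottle_medium_mid 0.97 [207. 253.] [0.627 0.159 0.048]
bottle_large_mid 0.98 [342. 183.] [ 0.374 -0.22   0.054]
bottle_large_mid 0.94 [311. 186.] [ 0.457 -0.171  0.054]
bottle_large_mid 0.61 [311. 166.] [ 0.487 -0.262  0.054]
bottle_largest_mid 0.72 [282. 152.] [ 0.595 -0.287  0.06 ]
square_a_mid 0.65 [290. 225.] [ 0.464 -0.011  0.046]
square_b_mid 0.9 [251. 171.] [ 0.651 -0.166  0.056]
square_b_mid 0.57 [289. 225.] [ 0.463 -0.002  0.056]
dish_small 0.54 [350. 179.] [ 0.365 -0.309  0.   ]
dish_medium 0.54 [328. 148.] [ 0.477 -0.438  0.   ]
dish_large 0.98 [187. 320.] [0.601 0.32  0.   ]
dish_large 0.67 [347. 178.] [ 0.376 -0.308  0.   ]
dish_largest 0.89 [204. 376.] [0.5   0.419 0.   ]
wrist [0.624 0.079 0.374] [-0.02 -0.32 -0.95]
```

View pics/scene0.png

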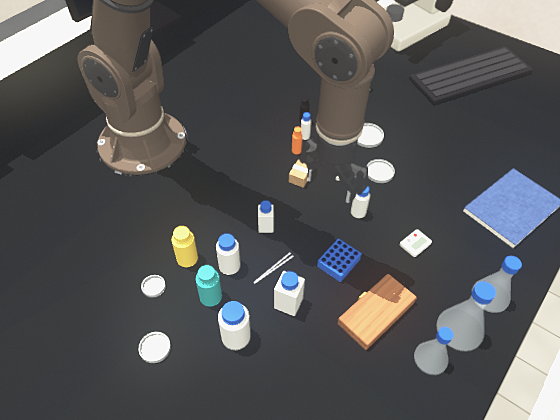

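View pics/side0.png

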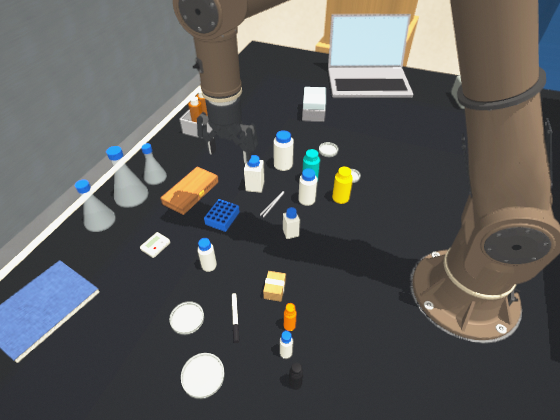

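The scene view shows the white round bottles at about (306,125), (360,203), (228,255) and (235,326), with the squares at (266,217) and (289,293). The dishes are at (153,286), (155,347), (380,171) and (369,134). Orange and black look-alikes flank the small bottle, and yellow and turquoise ones stand beside the large bottle. I'll start with the small bottle, jaws set across the line of look-alikes.

Call:
{"method": "drive_tool", "body": {
  "moves": [
    [1, [-0.9, 1, 0], -0.344],
    [1, [-0.9, 1, 0], -0.344],
    [1, [-0.9, 1, 0], -0.344],
    [1, [-0.9, 1, 0], -0.344],
    [1, [-0.9, 1, 0], -0.344],
    [1, [-0.9, 1, 0], -0.344],
    [1, [-0.9, 1, 0], -0.344],
    [1, [-0.9, 1, 0], -0.344],
    [1, [-0.9, 1, 0], -0.344],
    [1, [-0.9, 1, 0], -0.344]
  ],
  "newtons": 30
}}

```text
clock: 2.4
tcp_pos: [0.356, 0.2989, 0.2393]
orientation: [[0.883, 0.469, 0.0], [0.469, -0.883, -0.0], [0.0, 0.0, -1.0]]
contact_force: [-0.1, -0.4, 0.1]
gripper_width: 0.0855
```

```bash
cat >> h.py <<'E'
def st():
    s=manip.observe(); print("t",round(s["clock"],2),"tcp",np.round(s["tcp_pos"],4),"yaw y-axis",np.round(np.array(s["orientation"])[:,1],3),"F",np.round(s["contact_force"],1),"w",round(s["gripper_width"],4)); return s
def look(c,names,tag=None):
    m=manip.camera_model(c); im=manip.grab_frame(c)
    if tag: save(tag,im)
    for n in names:
        for d in manip.masks_of(c,n)[:4]:
            r=d["rect"]; print(c,n,round(d["score"],2),"rect",np.round(r), "meanRGB",np.round(im[d["mask"]].mean(0)), "area", d["mask"].sum())
        for d in manip.spot_point(c,n)[:4]:
            print("   pt",round(d["score"],2),np.round(d["centre"],1),np.round(atz(m,d["centre"],H[n]/2),4))
    return m,im
E
python3 - <<'E'
from h import *
st()
m,im=look("wrist",["bottle_small_mid"],"w1")
look("scene",["dish_large","dish_largest"])
look("side",["bottle_small_mid"])
E
```

```text
t 2.4 tcp [0.356  0.2989 0.2393] yaw y-axis [ 0.469 -0.883  0.   ] F [-0.1 -0.4  0.1] w 0.0855
wrist bottle_small_mid 0.7 rect [199. 172. 239. 211.] meanRGB [82. 81. 83.] area 894
wrist bottle_small_mid 0.64 rect [321. 177. 355. 216.] meanRGB [247. 197. 110.] area 846
wrist bottle_small_mid 0.59 rect [265. 162. 290. 201.] meanRGB [194. 227. 239.] area 762
   pt 0.79 [279.2 180.5] [0.3553 0.3046 0.0425]
   pt 0.69 [219.6 192.7] [0.3124 0.3565 0.0425]
scene dish_large 0.81 rect [364. 162. 392. 183.] meanRGB [221. 222. 219.] area 500
   pt 0.63 [380.9 171.3] [0.6028 0.3235 0.    ]
scene dish_largest 0.94 rect [353. 124. 386. 147.] meanRGB [222. 223. 220.] area 626
   pt 0.55 [366.9 137.1] [0.5016 0.4155 0.    ]
side bottle_small_mid 0.71 rect [277. 330. 295. 359.] meanRGB [149. 177. 197.] area 357
side bottle_small_mid 0.52 rect [290. 362. 303. 387.] meanRGB [48. 48. 49.] area 334
side bottle_small_mid 0.45 rect [284. 312. 297. 328.] meanRGB [237. 128.  11.] area 150
   pt 0.66 [284.5 344.2] [0.3577 0.3086 0.0425]
   pt 0.61 [286.7 315.7] [0.3769 0.2446 0.0425]
   pt 0.54 [298.8 372.9] [0.3091 0.3539 0.0425]
```

View pics/w1.png

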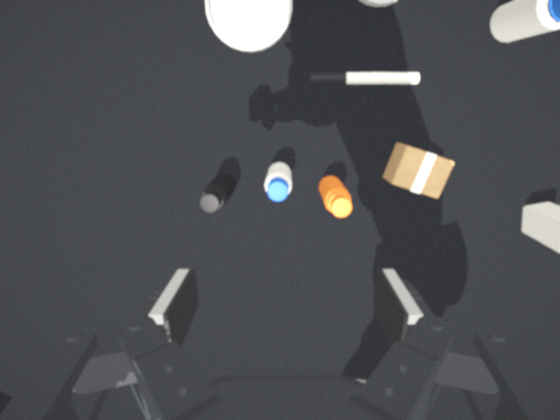

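The wrist view shows the black (210,200), white (278,182) and orange (340,200) small bottles lined up along the jaw axis. The jaws' initial yaw was along x, so I turn +90° and lower a little.

Call:
{"method": "drive_tool", "body": {
  "moves": [
    [1, [0, 0.02, -0.2], 0.5],
    [1, [0, 0.02, -0.2], 0.5],
    [1, [0, 0.02, -0.2], 0.5],
    [1, [0, 0.02, -0.2], 0.5],
    [1, [0, 0.02, -0.2], 0.5],
    [1, [0, 0.02, -0.2], 0.5],
    [1, [0, 0.02, -0.2], 0.5],
    [1, [0, 0.02, -0.2], 0.5],
    [1, [0, 0.02, -0.2], 0.5],
    [1, [0, 0.02, -0.2], 0.5]
  ]
}}

```text
clock: 4.2
tcp_pos: [0.3551, 0.3059, 0.1793]
orientation: [[-0.47, 0.883, -0.0], [0.883, 0.47, 0.0], [0.0, 0.0, -1.0]]
contact_force: [0.4, 0.3, -0.0]
gripper_width: 0.0856
```

```bash
cat >> h.py <<'E'
def caps(c,amin=20,im=None):
    "blue cap blobs: centroid, box"
    m=manip.camera_model(c); im=manip.grab_frame(c) if im is None else im
    hsv=cv2.cvtColor(im,cv2.COLOR_RGB2HSV); k=cv2.inRange(hsv,(98,120,70),(120,255,255))
    n,l,s,ce=cv2.connectedComponentsWithStats(k)
    return m,im,[(ce[i],s[i]) for i in range(1,n) if s[i][4]>=amin]
E
python3 - <<'E'
from h import *
s=st()
m,im,cs=caps("wrist"); save("w2",im)
for ce,b in cs: print("wrist",np.round(ce,1),b, np.round(atz(m,ce,.077),4))
for c in("scene","side"):
    m2,i2,cs=caps(c,8)
    for ce,b in cs:
        print(c,np.round(ce,1),b, np.round(atz(m2,ce,.09),3))
E
```

```text
t 4.2 tcp [0.3551 0.3059 0.1793] yaw y-axis [0.883 0.47  0.   ] F [ 0.4  0.3 -0. ] w 0.0856
wrist [287.4 212.4] [274 198  28  30 640] [0.3547 0.3046 0.077 ]
scene [306. 116.] [302 112   9   9  63] [0.362 0.296 0.09 ]
scene [362.5 189.8] [356 184  14  13 134] [0.627 0.163 0.09 ]
scene [265.4 206. ] [260 200  12  13 122] [ 0.468 -0.024  0.09 ]
scene [226.3 241.4] [218 233  17  18 242] [ 0.461 -0.16   0.09 ]
scene [338.6 259.7] [ 317  238   45   44 1045] [ 0.692 -0.045  0.09 ]
scene [511.3 264.3] [501 255  21  19 292] [1.001 0.178 0.09 ]
scene [289.4 280.3] [281 271  17  19 261] [ 0.636 -0.154  0.09 ]
scene [483.2 292.4] [472 281  24  23 407] [0.981 0.074 0.09 ]
scene [232.6 312.4] [222 301  23  24 445] [ 0.588 -0.287  0.09 ]
scene [444.3 335.1] [436 327  18  18 224] [ 0.959 -0.065  0.09 ]
side [493.   70.9] [492  68   3   6  10] [-0.017 -1.039  0.09 ]
side [146.4 148.4] [141 143  12  11  97] [ 0.985 -0.109  0.09 ]
side [114.3 152.5] [106 146  17  14 192] [ 1.065 -0.054  0.09 ]
side [ 82.2 185.8] [ 75 179  15  15 166] [1.052 0.103 0.09 ]
side [221.4 214.8] [204 199  36  33 775] [0.634 0.059 0.09 ]
side [204.  243.8] [198 238  13  13 138] [0.629 0.162 0.09 ]
side [ 55.1 296.7] [ 53 294   6   6  10] [0.86  0.411 0.09 ]
side [ 41.2 327.4] [ 39 325   5   5   8] [0.833 0.477 0.09 ]
side [285.9 336.5] [281 331  11  13 112] [0.354 0.313 0.09 ]
side [ 10.9 336.9] [ 10 335   4   4   8] [0.873 0.515 0.09 ]
side [  5.8 345.8] [  2 343   8   7  18] [0.868 0.532 0.09 ]
side [ 21.9 343.8] [ 20 342   5   4  12] [0.841 0.518 0.09 ]
side [ 14.3 357. ] [ 13 356   5   4  10] [0.834 0.543 0.09 ]
```

View pics/w2.png

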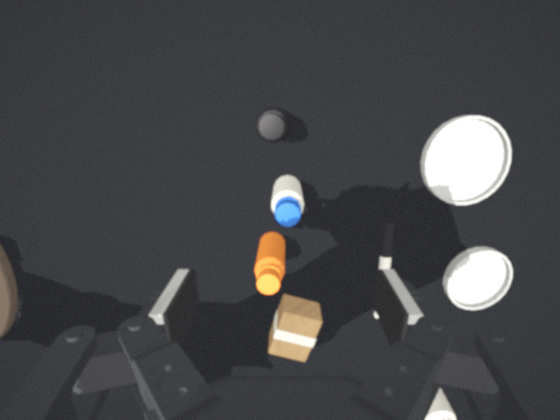

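The white small bottle's cap is at (287,212), which puts it within 1.5 mm of the tool axis. The jaws are clear of the orange, black and box items, so I descend and grip.

Call:
{"method": "drive_tool", "body": {
  "moves": [
    [1, [0, -0.003, -0.12], 0],
    [1, [0, -0.003, -0.24], 0],
    [1, [0, -0.003, -0.36], 0],
    [1, [0, -0.003, -0.467], 0],
    [1, [0, -0.003, -0.467], 0],
    [-1, [0, -0.003, -0.467], 0],
    [-1, [0, -0.003, -0.467], 0],
    [-1, [0, -0.003, -0.467], 0],
    [-1, [0, -0.003, -0.467], 0],
    [-1, [0, -0.003, -0.467], 0]
  ],
  "newtons": 30
}}

```text
clock: 5.6
tcp_pos: [0.3555, 0.3055, 0.0401]
orientation: [[-0.47, 0.882, 0.001], [0.882, 0.47, 0.001], [0.0, 0.002, -1.0]]
contact_force: [-0.6, -1.6, 7.5]
gripper_width: 0.0271
```

```bash
python3 - <<'E'
from h import *
s=st()
# triangulate caps from first pictures
P={}
for c in("scene","side"):
    im=cv2.cvtColor(cv2.imread(f"pics/{c}0.png"),cv2.COLOR_BGR2RGB)
    P[c]=caps(c,20,im)
for a,_ in P["scene"][2]:
    for b,_ in P["side"][2]:
        r=[ray(P["scene"][0],a),ray(P["side"][0],b)]; p=tri(r)
        e=max(np.linalg.norm(proj(P["scene"][0],p)-a),np.linalg.norm(proj(P["side"][0],p)-b))
        if e<3 and 0.02<p[2]<.15 and p[0]<.8: print(np.round(a),np.round(b),np.round(p,4),round(e,1))
E
```

```text
t 5.6 tcp [0.3555 0.3055 0.0401] yaw y-axis [0.882 0.47  0.002] F [-0.6 -1.6  7.5] w 0.0271
[306. 116.] [286. 336.] [0.3552 0.3069 0.0787] 0.2
[365. 192.] [204. 244.] [0.6324 0.1612 0.0872] 1.0
[265. 206.] [291. 212.] [ 0.4661 -0.022   0.0854] 0.1
[226. 241.] [308. 174.] [ 0.4672 -0.1658  0.1024] 0.0
[289. 280.] [254. 161.] [ 0.6396 -0.1617  0.1046] 0.7
[233. 312.] [283. 136.] [ 0.5964 -0.2962  0.1149] 0.3
```

Call:
{"method": "drive_tool", "body": {
  "moves": [
    [-1, [0, 0, 0.1], 0],
    [-1, [0, 0, 0.25], 0],
    [-1, [0, 0, 0.45], 0],
    [-1, [0, 0, 0.62], 0],
    [-1, [0.05, -0.15, 0.667], -0.05],
    [-1, [0.12, -0.33, 0.667], -0.1],
    [-1, [0.2, -0.5, 0.667], -0.15],
    [-1, [0.27, -0.68, 0.667], -0.194],
    [-1, [0.32, -0.85, 0.667], -0.194],
    [-1, [0.32, -1, 0.667], -0.194]
  ]
}}

```text
clock: 6.85
tcp_pos: [0.4516, 0.0029, 0.2396]
orientation: [[0.12, 0.993, 0.001], [0.993, -0.12, -0.0], [-0.0, 0.001, -1.0]]
contact_force: [0.8, 0.3, -0.7]
gripper_width: 0.0274
```

Call:
{"method": "drive_tool", "body": {
  "moves": [
    [-1, [0, -0.18, 0], 0],
    [-1, [-0.04, -0.36, 0], 0],
    [-1, [-0.1, -0.54, 0], 0],
    [-1, [-0.18, -0.7, 0], 0],
    [-1, [-0.24, -0.85, 0], 0],
    [-1, [-0.295, -1, -0.1], 0],
    [-1, [-0.295, -1, -0.2], 0],
    [-1, [-0.295, -1, -0.3], 0],
    [-1, [-0.295, -1, -0.35], 0],
    [-1, [-0.295, -1, -0.35], 0]
  ]
}}

```text
clock: 8.1
tcp_pos: [0.3617, -0.2944, 0.1336]
orientation: [[0.119, 0.993, -0.002], [0.993, -0.119, 0.001], [0.001, -0.002, -1.0]]
contact_force: [-0.3, 0.0, 0.4]
gripper_width: 0.027
```

```bash
cat >> h.py <<'E'
def dishes(c,names,tag=None):
    m=manip.camera_model(c); im=manip.grab_frame(c)
    if tag: save(tag,im)
    for n in names:
        for d in manip.masks_of(c,n)[:3]:
            k=d["mask"].astype(np.uint8); cn=max(cv2.findContours(k,0,1)[0],key=cv2.contourArea)
            (e,ax,_)=cv2.fitEllipse(cn); a=atz(m,e,.008); f=K(m)[0]; dep=(K(m)[4]@np.append(a,1))[2]
            print(c,n,round(d["score"],2),np.round(e,1),"diam mm",np.round(max(ax)*dep/f*1000,1),"ctr",np.round(a,4))
        for d in manip.spot_point(c,n)[:2]: print("   pt",round(d["score"],2),np.round(atz(m,d["centre"],0),4))
E
python3 - <<'E'
from h import *
st()
dishes("wrist",["dish_small"],"w3")
dishes("scene",["dish_small","dish_medium","dish_large","dish_largest"])
dishes("side",["dish_small","dish_medium","dish_large","dish_largest"])
E
```

```text
t 8.1 tcp [ 0.3617 -0.2944  0.1336] yaw y-axis [ 0.993 -0.119 -0.002] F [-0.3  0.   0.4] w 0.027
wrist dish_small 0.8 [296.1 220. ] diam mm 51.6 ctr [ 0.3675 -0.3125  0.008 ]
   pt 0.84 [ 0.3665 -0.3208  0.    ]
scene dish_small 0.74 [153.5 285.2] diam mm 55.4 ctr [ 0.3664 -0.3164  0.008 ]
   pt 0.57 [ 0.3689 -0.3101  0.    ]
scene dish_medium 0.71 [154.1 347.2] diam mm 73.0 ctr [ 0.4764 -0.4221  0.008 ]
   pt 0.77 [ 0.4762 -0.4184  0.    ]
scene dish_large 0.63 [379.8 170.8] diam mm 80.9 ctr [0.6021 0.3162 0.008 ]
   pt 0.71 [0.6006 0.3284 0.    ]
scene dish_largest 0.84 [367.3 134.9] diam mm 88.1 ctr [0.5012 0.4163 0.008 ]
   pt 0.78 [0.4986 0.4205 0.    ]
   pt 0.55 [ 0.366  -0.3207 -0.    ]
side dish_medium 0.54 [327.6 148.6] diam mm 61.7 ctr [ 0.4766 -0.4237  0.008 ]
   pt 0.7 [ 0.4766 -0.4228  0.    ]
side dish_large 0.75 [187.1 317.5] diam mm 82.5 ctr [0.5998 0.3173 0.008 ]
   pt 0.59 [0.6047 0.3211 0.    ]
side dish_largest 0.72 [201.8 375.1] diam mm 97.6 ctr [0.5017 0.4206 0.008 ]
   pt 0.97 [0.5013 0.4201 0.    ]
```

View pics/w3.png

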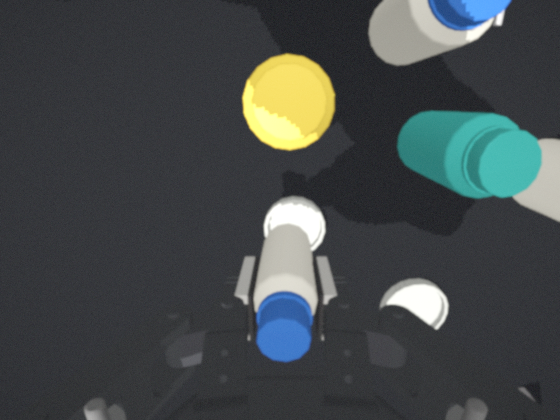

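The wrist view shows the held small bottle at (285,290) and the small dish at (295,226). Yellow is at (288,102), turquoise at (480,155) and the medium dish at (415,305). Next I align and lower.

Call:
{"method": "drive_tool", "body": {
  "moves": [
    [-1, [0.018, -0.072, 0], 0],
    [-1, [0.018, -0.072, 0], 0],
    [-1, [0.018, -0.072, -0.1], 0],
    [-1, [0.018, -0.072, -0.18], 0],
    [-1, [0.018, -0.072, -0.24], 0],
    [-1, [0.018, -0.072, -0.27], 0],
    [-1, [0.018, -0.072, -0.28], 0],
    [-1, [0.018, -0.072, -0.288], 0],
    [-1, [0.018, -0.072, -0.292], 0],
    [-1, [0.018, -0.072, -0.292], 0]
  ]
}}

```text
clock: 10.4
tcp_pos: [0.3681, -0.3166, 0.047]
orientation: [[0.119, 0.993, 0.0], [0.993, -0.119, -0.0], [-0.0, 0.0, -1.0]]
contact_force: [0.0, 0.4, -0.3]
gripper_width: 0.0269
```

```bash
python3 - <<'E'
from h import *
st()
save("w4",np.hstack([cv2.resize(manip.grab_frame("scene")[220:360,90:250],None,fx=2.4,fy=2.4),cv2.resize(manip.grab_frame("wrist"),(448,336))]))
E
```

```text
t 10.4 tcp [ 0.3681 -0.3166  0.047 ] yaw y-axis [ 0.993 -0.119  0.   ] F [ 0.   0.4 -0.3] w 0.0269
```

View pics/w4.png

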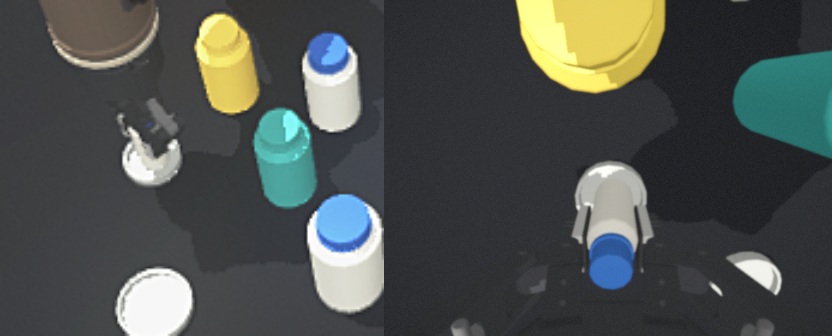

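It's inside the dish. I lower the last 3 mm, then release and retreat once contact shows.

Call:
{"method": "drive_tool", "body": {
  "moves": [
    [-1, [0, 0, -0.003], 0],
    [-1, [0, 0, -0.006], 0],
    [-1, [0, 0, -0.009], 0],
    [-1, [0, 0, -0.011], 0],
    [-1, [0, 0, -0.011], 0],
    [-1, [0, 0, -0.011], 0],
    [-1, [0, 0, -0.011], 0],
    [-1, [0, 0, -0.011], 0],
    [-1, [0, 0, -0.011], 0],
    [-1, [0, 0, -0.011], 0]
  ]
}}

```text
clock: 11.75
tcp_pos: [0.368, -0.3167, 0.044]
orientation: [[0.119, 0.993, 0.001], [0.993, -0.119, -0.0], [-0.0, 0.001, -1.0]]
contact_force: [-0.9, 0.8, 11.7]
gripper_width: 0.0269
```

Call:
{"method": "drive_tool", "body": {
  "moves": [
    [0, [0, 0, 0], 0],
    [0.2, [0, 0, 0], 0],
    [0.5, [0, 0, 0], 0],
    [0.5, [0, 0, 0.1], 0],
    [0.5, [0, 0, 0.25], 0],
    [0.5, [0, 0, 0.4], 0],
    [0.5, [0, 0, 0.55], 0],
    [0.5, [0, 0, 0.667], 0],
    [1, [0, 0.1, 0.667], 0],
    [1, [0.1, 0.25, 0.667], 0]
  ]
}}

```text
clock: 13.0
tcp_pos: [0.3967, -0.2423, 0.2441]
orientation: [[0.124, 0.992, 0.001], [0.992, -0.124, -0.001], [-0.001, 0.001, -1.0]]
contact_force: [1.2, -0.4, 0.3]
gripper_width: 0.0856
```

Call:
{"method": "drive_tool", "body": {
  "moves": [
    [1, [0.13, 0.15, 0], 0],
    [1, [0.26, 0.3, 0], 0],
    [1, [0.38, 0.45, 0], 0],
    [1, [0.5, 0.6, 0], 0],
    [1, [0.6, 0.73, 0], 0],
    [1, [0.67, 0.88, 0], 0],
    [1, [0.71, 1, 0], 0],
    [1, [0.71, 1, 0], 0],
    [1, [0.71, 1, 0], 0],
    [1, [0.71, 1, 0], 0]
  ]
}}

```text
clock: 14.25
tcp_pos: [0.6107, 0.0569, 0.2436]
orientation: [[0.121, 0.993, -0.0], [0.993, -0.121, -0.001], [-0.001, -0.0, -1.0]]
contact_force: [-0.1, 0.3, -0.8]
gripper_width: 0.0853
```

```bash
python3 - <<'E'
from h import *
st()
look("scene",["bottle_small_mid"],"s5")
m,im,cs=caps("scene",30)
for ce,b in cs: print(np.round(ce,1),b, np.round(atz(m,ce,.08),4))
im=cv2.imread("pics/s5.png"); cv2.imwrite("pics/s5c.png",cv2.resize(im[60:360,90:410],None,fx=1.8,fy=1.8))
E
```

```text
t 14.25 tcp [0.6107 0.0569 0.2436] yaw y-axis [ 0.993 -0.121 -0.   ] F [-0.1  0.3 -0.8] w 0.0853
scene bottle_small_mid 0.55 rect [141. 264. 160. 289.] meanRGB [174. 190. 205.] area 317
scene bottle_small_mid 0.54 rect [292. 128. 302. 157.] meanRGB [228. 142.  81.] area 237
   pt 0.86 [148.3 278.1] [ 0.3629 -0.3207  0.0425]
   pt 0.79 [298.1 142. ] [0.3772 0.2402 0.0425]
   pt 0.52 [302.3 104.3] [0.2948 0.3756 0.0425]
[362.5 189.8] [356 184  14  13 134] [0.6241 0.1708 0.08  ]
[265.4 206. ] [260 200  12  13 121] [ 0.4635 -0.0179  0.08  ]
[226.3 241.4] [218 233  17  18 242] [ 0.456  -0.1551  0.08  ]
[338.4 260. ] [ 317  238   45   44 1019] [ 0.6896 -0.0397  0.08  ]
[511.3 264.3] [501 255  21  19 292] [1.0012 0.1864 0.08  ]
[148.4 268.8] [143 264  12  11  98] [ 0.3673 -0.3153  0.08  ]
[289.5 280.2] [281 271  17  19 260] [ 0.633  -0.1491  0.08  ]
[483.2 292.4] [472 281  24  23 406] [0.9811 0.0814 0.08  ]
[232.6 312.4] [222 301  23  24 445] [ 0.584  -0.2837  0.08  ]
[444.3 335.1] [436 327  18  18 224] [ 0.9589 -0.0596  0.08  ]
```

View pics/s5c.png

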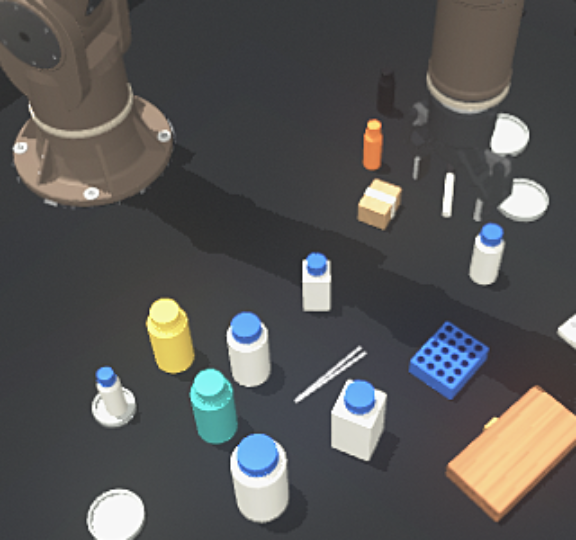

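The small bottle stands upright in the small dish, cap at crop (107,378). Now above the medium bottle (crop 487,255).

Call:
{"method": "drive_tool", "body": {
  "moves": [
    [1, [0.058, 0.35, -0.1], 0],
    [1, [0.058, 0.35, -0.2], 0],
    [1, [0.058, 0.35, -0.2], 0],
    [1, [0.058, 0.35, -0.2], 0],
    [1, [0.058, 0.35, -0.2], 0],
    [1, [0.058, 0.35, -0.2], 0],
    [1, [0.058, 0.35, -0.2], 0],
    [1, [0.058, 0.35, -0.2], 0],
    [1, [0.058, 0.35, -0.2], 0],
    [1, [0.058, 0.35, -0.2], 0]
  ]
}}

```text
clock: 15.7
tcp_pos: [0.6283, 0.1635, 0.1835]
orientation: [[0.119, 0.993, -0.0], [0.993, -0.119, -0.0], [-0.0, -0.0, -1.0]]
contact_force: [-0.2, 0.0, -0.7]
gripper_width: 0.0853
```

```bash
python3 - <<'E'
from h import *
st()
m,im,cs=caps("wrist",60)
for ce,b in cs: print(np.round(ce,1),b, np.round(atz(m,ce,.089),4))
look("wrist",["bottle_medium_mid"])
E
```

```text
t 15.7 tcp [0.6283 0.1635 0.1835] yaw y-axis [ 0.993 -0.119 -0.   ] F [-0.2  0.  -0.7] w 0.0853
[286.2 216.7] [ 268  196   37   42 1263] [0.6272 0.1605 0.089 ]
[340.9 319.3] [ 307  280   68   80 4837] [0.6639 0.0585 0.089 ]
wrist bottle_medium_mid 0.93 rect [266. 171. 312. 238.] meanRGB [121. 146. 180.] area 2387
   pt 0.68 [288.9 202.2] [0.6296 0.1597 0.0485]
```

Call:
{"method": "drive_tool", "body": {
  "moves": [
    [1, [-0.002, -0.008, -0.12], 0],
    [1, [-0.002, -0.008, -0.24], 0],
    [1, [-0.002, -0.008, -0.36], 0],
    [1, [-0.002, -0.008, -0.455], 0],
    [1, [-0.002, -0.008, -0.455], 0],
    [-1, [-0.002, -0.008, -0.455], 0],
    [-1, [-0.002, -0.008, -0.455], 0],
    [-1, [-0.002, -0.008, -0.455], 0],
    [-1, [-0.002, -0.008, -0.455], 0],
    [-1, [-0.002, -0.008, -0.455], 0]
  ]
}}

```text
clock: 17.15
tcp_pos: [0.6286, 0.1614, 0.0485]
orientation: [[0.119, 0.993, 0.002], [0.993, -0.119, 0.001], [0.001, 0.002, -1.0]]
contact_force: [-0.5, -0.3, 6.1]
gripper_width: 0.0392
```

Call:
{"method": "drive_tool", "body": {
  "moves": [
    [-1, [0, 0, 0.1], 0],
    [-1, [0, 0, 0.25], 0],
    [-1, [0, 0, 0.45], 0],
    [-1, [0, 0, 0.6], 0],
    [-1, [-0.02, -0.13, 0.65], 0],
    [-1, [-0.06, -0.3, 0.65], 0],
    [-1, [-0.1, -0.47, 0.65], 0],
    [-1, [-0.14, -0.64, 0.65], 0],
    [-1, [-0.18, -0.8, 0.65], 0],
    [-1, [-0.2, -0.95, 0.65], 0]
  ]
}}

```text
clock: 18.4
tcp_pos: [0.5668, -0.1257, 0.2426]
orientation: [[0.12, 0.993, 0.001], [0.993, -0.12, -0.0], [0.0, 0.001, -1.0]]
contact_force: [-0.2, 0.1, -0.5]
gripper_width: 0.0392
```

Call:
{"method": "drive_tool", "body": {
  "moves": [
    [-1, [-0.05, -0.17, 0], 0],
    [-1, [-0.1, -0.34, 0], 0],
    [-1, [-0.16, -0.51, 0], 0],
    [-1, [-0.22, -0.68, 0], 0],
    [-1, [-0.27, -0.84, 0], 0],
    [-1, [-0.307, -0.99, 0], 0],
    [-1, [-0.307, -0.99, -0.15], 0],
    [-1, [-0.307, -0.99, -0.28], 0],
    [-1, [-0.307, -0.99, -0.37], 0],
    [-1, [-0.307, -0.99, -0.37], 0]
  ]
}}

```text
clock: 19.65
tcp_pos: [0.4744, -0.4198, 0.1293]
orientation: [[0.119, 0.993, -0.003], [0.993, -0.119, 0.003], [0.002, -0.003, -1.0]]
contact_force: [0.0, 0.1, -1.2]
gripper_width: 0.0393
```

```bash
python3 - <<'E'
from h import *
st()
dishes("wrist",["dish_medium"],"w6")
E
```

```text
t 19.65 tcp [ 0.4744 -0.4198  0.1293] yaw y-axis [ 0.993 -0.119 -0.003] F [ 0.   0.1 -1.2] w 0.0393
wrist dish_medium 0.57 [289.  198.1] diam mm 67.3 ctr [ 0.4762 -0.4156  0.008 ]
   pt 0.89 [ 0.4753 -0.4232  0.    ]
   pt 0.73 [ 0.4643 -0.4936  0.    ]
```

View pics/w6.png

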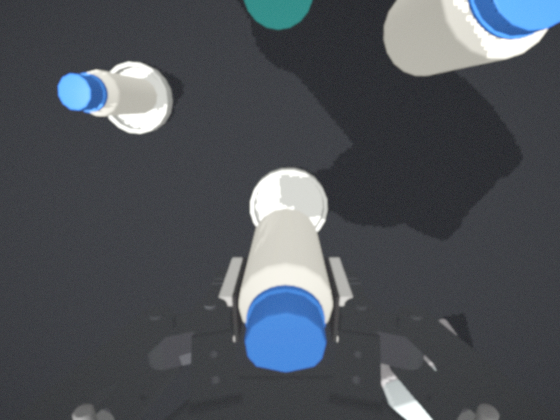

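The medium dish is at about (288,206), with the held medium bottle above it at (285,275). I correct by 2–3 mm and lower.

Call:
{"method": "drive_tool", "body": {
  "moves": [
    [-1, [0.005, -0.009, -0.06], 0],
    [-1, [0.005, -0.009, -0.14], 0],
    [-1, [0.005, -0.009, -0.2], 0],
    [-1, [0.005, -0.009, -0.23], 0],
    [-1, [0.005, -0.009, -0.24], 0],
    [-1, [0.005, -0.009, -0.246], 0],
    [-1, [0.005, -0.009, -0.251], 0],
    [-1, [0.005, -0.009, -0.256], 0],
    [-1, [0.005, -0.009, -0.26], 0],
    [-1, [0.005, -0.009, -0.26], 0]
  ]
}}

```text
clock: 21.05
tcp_pos: [0.4771, -0.4236, 0.053]
orientation: [[0.119, 0.993, -0.0], [0.993, -0.119, 0.0], [0.0, -0.0, -1.0]]
contact_force: [-0.2, 0.2, -0.6]
gripper_width: 0.0392
```

Call:
{"method": "drive_tool", "body": {
  "moves": [
    [-1, [0, 0, -0.004], 0],
    [-1, [0, 0, -0.007], 0],
    [-1, [0, 0, -0.007], 0],
    [-1, [0, 0, -0.007], 0],
    [-1, [0, 0, -0.007], 0],
    [-1, [0, 0, -0.007], 0],
    [-1, [0, 0, -0.007], 0],
    [-1, [0, 0, -0.007], 0],
    [-1, [0, 0, -0.007], 0],
    [-1, [0, 0, -0.007], 0]
  ]
}}

```text
clock: 22.3
tcp_pos: [0.4773, -0.4238, 0.0525]
orientation: [[0.119, 0.993, 0.001], [0.993, -0.119, -0.0], [-0.0, 0.001, -1.0]]
contact_force: [-2.8, 3.4, 13.9]
gripper_width: 0.0392
```

Call:
{"method": "drive_tool", "body": {
  "moves": [
    [0, [0, 0, 0], 0],
    [0.3, [0, 0, 0], 0],
    [0.7, [0, 0, 0], 0],
    [0.7, [0, 0, 0.1], 0],
    [0.7, [0, 0, 0.25], 0],
    [0.7, [0, 0, 0.4], 0],
    [0.7, [0, 0, 0.55], 0],
    [0.7, [0, 0, 0.625], 0],
    [1, [0, 0.1, 0.625], -0.05],
    [1, [-0.01, 0.25, 0.625], -0.106]
  ]
}}

```text
clock: 23.55
tcp_pos: [0.4739, -0.349, 0.2385]
orientation: [[0.444, 0.896, 0.001], [0.896, -0.444, -0.001], [-0.0, 0.001, -1.0]]
contact_force: [0.1, 0.7, 1.3]
gripper_width: 0.0853
```

Call:
{"method": "drive_tool", "body": {
  "moves": [
    [1, [-0.01, 0.2, 0], 0],
    [1, [-0.02, 0.4, 0], 0],
    [1, [-0.02, 0.6, 0], 0],
    [1, [-0.02, 0.61, 0], 0],
    [1, [-0.02, 0.61, -0.1], 0],
    [1, [-0.02, 0.61, -0.15], 0],
    [1, [-0.02, 0.61, -0.15], 0],
    [1, [-0.02, 0.61, -0.15], 0],
    [1, [-0.02, 0.61, -0.15], 0],
    [1, [-0.02, 0.61, -0.15], 0]
  ]
}}

```text
clock: 24.8
tcp_pos: [0.4684, -0.1658, 0.1939]
orientation: [[0.437, 0.899, 0.001], [0.899, -0.437, -0.0], [0.0, 0.001, -1.0]]
contact_force: [-0.1, 0.2, 0.6]
gripper_width: 0.0854
```

```bash
python3 - <<'E'
from h import *
st()
m,im,cs=caps("wrist",100); save("w7",im)
for ce,b in cs: print(np.round(ce,1),b, np.round(atz(m,ce,.102),4))
look("wrist",["bottle_large_mid"])
E
```

```text
t 24.8 tcp [ 0.4684 -0.1658  0.1939] yaw y-axis [ 0.899 -0.437  0.001] F [-0.1  0.2  0.6] w 0.0854
[194.1  37.6] [ 172   17   44   43 1411] [ 0.4677 -0.028   0.102 ]
[499.5 111.5] [ 468   84   63   56 2780] [ 0.6414 -0.1632  0.102 ]
[285.7 217.2] [ 262  191   47   53 1902] [ 0.467  -0.1683  0.102 ]
[492.6 289. ] [ 461  260   64   59 2780] [ 0.6004 -0.3078  0.102 ]
[263.2 364.1] [252 359  22  11 149] [ 0.3839 -0.2908  0.102 ]
wrist bottle_large_mid 0.69 rect [193. 233. 251. 330.] meanRGB [228. 213. 105.] area 4035
wrist bottle_large_mid 0.67 rect [253. 165. 316. 242.] meanRGB [160. 195. 225.] area 3768
wrist bottle_large_mid 0.58 rect [314. 227. 374. 318.] meanRGB [ 88. 202. 197.] area 4234
   pt 0.9 [221.3 280.1] [ 0.3716 -0.2158  0.0545]
   pt 0.69 [342.9 271. ] [ 0.4858 -0.2598  0.0545]
```

View pics/w7.png

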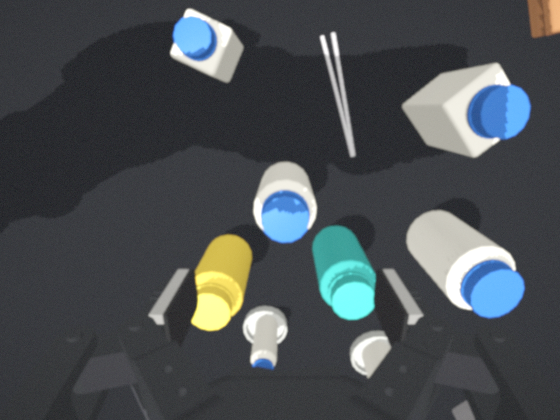

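The wrist view shows the white large bottle at (285,205) between the jaws. Yellow (220,280) and turquoise (345,270) sit off the jaw axis, so I descend and grip.

Call:
{"method": "drive_tool", "body": {
  "moves": [
    [1, [-0.004, -0.004, -0.1], 0],
    [1, [-0.004, -0.004, -0.22], 0],
    [1, [-0.004, -0.004, -0.34], 0],
    [1, [-0.004, -0.004, -0.446], 0],
    [1, [-0.004, -0.004, -0.446], 0],
    [-1, [-0.004, -0.004, -0.446], 0],
    [-1, [-0.004, -0.004, -0.446], 0],
    [-1, [-0.004, -0.004, -0.446], 0],
    [-1, [-0.004, -0.004, -0.446], 0],
    [-1, [-0.004, -0.004, -0.446], 0]
  ],
  "newtons": 35
}}

```text
clock: 26.25
tcp_pos: [0.4678, -0.167, 0.0612]
orientation: [[0.437, 0.899, 0.003], [0.899, -0.437, -0.0], [0.001, 0.002, -1.0]]
contact_force: [-0.8, 0.8, 6.7]
gripper_width: 0.0509
```

```bash
python3 - <<'E'
from h import *
st()
m,im,cs=caps("scene",30)
for ce,b in cs: print(np.round(ce,1),b[:4], np.round(atz(m,ce,.093),4))
E
```

```text
t 26.25 tcp [ 0.4678 -0.167   0.0612] yaw y-axis [ 0.899 -0.437  0.002] F [-0.8  0.8  6.7] w 0.0509
[265.2 206.4] [260 201  11  12] [ 0.4703 -0.0271  0.093 ]
[338.6 259.7] [317 238  45  44] [ 0.6929 -0.0465  0.093 ]
[511.3 264.3] [501 255  21  19] [1.0006 0.1758 0.093 ]
[148.4 268.8] [143 264  12  11] [ 0.375  -0.3194  0.093 ]
[289.4 280.1] [281 271  17  19] [ 0.637  -0.1552  0.093 ]
[483.2 292.4] [472 281  24  23] [0.9808 0.0721 0.093 ]
[232.6 312.4] [222 301  23  24] [ 0.5888 -0.2883  0.093 ]
[146.8 329.9] [139 322  16  17] [ 0.4764 -0.4218  0.093 ]
[444.3 335.1] [436 327  18  18] [ 0.9589 -0.0671  0.093 ]
```

Call:
{"method": "drive_tool", "body": {
  "moves": [
    [-1, [0, 0, 0.1], 0],
    [-1, [0, 0, 0.25], 0],
    [-1, [0, 0, 0.45], 0],
    [-1, [0, 0, 0.58], 0],
    [-1, [0.03, 0.12, 0.6], 0],
    [-1, [0.08, 0.28, 0.6], 0],
    [-1, [0.12, 0.44, 0.6], 0],
    [-1, [0.17, 0.6, 0.6], 0],
    [-1, [0.21, 0.74, 0.6], 0],
    [-1, [0.23, 0.83, 0.6], 0]
  ]
}}

```text
clock: 27.55
tcp_pos: [0.5362, 0.0848, 0.2406]
orientation: [[0.435, 0.9, 0.001], [0.9, -0.435, 0.001], [0.001, 0.001, -1.0]]
contact_force: [0.0, 0.6, -1.6]
gripper_width: 0.0511
```

Call:
{"method": "drive_tool", "body": {
  "moves": [
    [-1, [0.05, 0.15, 0], 0],
    [-1, [0.1, 0.32, 0], 0],
    [-1, [0.14, 0.48, 0], 0],
    [-1, [0.18, 0.64, 0], 0],
    [-1, [0.213, 0.783, 0], 0],
    [-1, [0.213, 0.783, -0.1], 0],
    [-1, [0.213, 0.783, -0.2], 0],
    [-1, [0.213, 0.783, -0.3], 0],
    [-1, [0.213, 0.783, -0.33], 0],
    [-1, [0.213, 0.783, -0.33], 0]
  ]
}}

```text
clock: 28.8
tcp_pos: [0.5999, 0.3171, 0.1412]
orientation: [[0.437, 0.899, 0.0], [0.899, -0.437, -0.0], [0.0, 0.0, -1.0]]
contact_force: [0.3, 0.4, -1.0]
gripper_width: 0.0509
```

```bash
python3 - <<'E'
from h import *
st()
dishes("wrist",["dish_large","dish_largest"],"w8")
E
```

```text
t 28.8 tcp [0.5999 0.3171 0.1412] yaw y-axis [ 0.899 -0.437  0.   ] F [ 0.3  0.4 -1. ] w 0.0509
wrist dish_large 0.83 [287.3 189.8] diam mm 76.7 ctr [0.6045 0.3238 0.008 ]
wrist dish_largest 0.9 [132.3 145.1] diam mm 92.9 ctr [0.5015 0.4187 0.008 ]
   pt 0.89 [0.5032 0.4173 0.    ]
   pt 0.24 [0.6032 0.3158 0.    ]
```

View pics/w8.png

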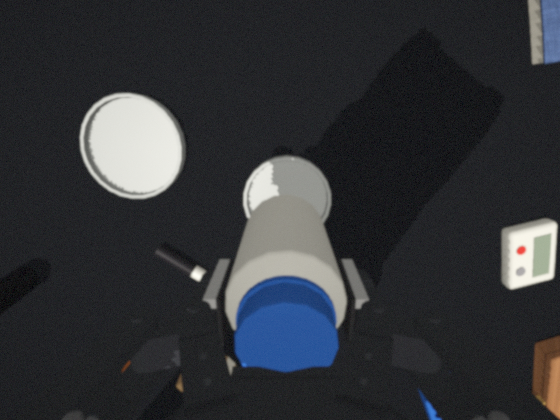

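The large dish is at about (287,198) with the held bottle in front of it, and the largest dish is at (132,145). I lower slowly into contact.

Call:
{"method": "drive_tool", "body": {
  "moves": [
    [-1, [0.005, 0.002, -0.06], 0],
    [-1, [0.005, 0.002, -0.14], 0],
    [-1, [0.005, 0.002, -0.2], 0],
    [-1, [0.005, 0.002, -0.23], 0],
    [-1, [0.005, 0.002, -0.24], 0],
    [-1, [0.005, 0.002, -0.246], 0],
    [-1, [0.005, 0.002, -0.251], 0],
    [-1, [0.005, 0.002, -0.256], 0],
    [-1, [0.005, 0.002, -0.26], 0],
    [-1, [0.005, 0.002, -0.26], 0]
  ]
}}

```text
clock: 30.3
tcp_pos: [0.6019, 0.3183, 0.0653]
orientation: [[0.437, 0.899, 0.002], [0.899, -0.437, 0.002], [0.002, 0.001, -1.0]]
contact_force: [-5.7, -1.8, 17.4]
gripper_width: 0.0511
```

Call:
{"method": "drive_tool", "body": {
  "moves": [
    [0.4, [0, 0, 0], 0],
    [0.7, [0, 0, 0], 0],
    [1, [0, 0, 0], 0],
    [1, [0, 0, 0.1], 0],
    [1, [0, 0, 0.25], 0],
    [1, [0, 0, 0.4], 0],
    [1, [0, 0, 0.55], 0],
    [1, [0, 0, 0.6], 0],
    [1, [0, -0.15, 0.6], 0],
    [1, [0, -0.35, 0.6], 0]
  ]
}}

```text
clock: 31.55
tcp_pos: [0.6006, 0.2132, 0.2416]
orientation: [[0.434, 0.901, -0.001], [0.901, -0.434, 0.0], [-0.0, -0.001, -1.0]]
contact_force: [0.9, -0.7, 0.3]
gripper_width: 0.0855
```

Call:
{"method": "drive_tool", "body": {
  "moves": [
    [1, [0, -0.2, 0], 0],
    [1, [0, -0.4, 0], 0],
    [1, [0, -0.6, 0], 0],
    [1, [0, -0.8, 0], 0],
    [1, [0, -1, 0], 0],
    [1, [0, -1, 0], 0],
    [1, [0, -1, 0], 0],
    [1, [0, -1, 0], 0],
    [1, [0, -1, 0], 0],
    [1, [0, -1, 0], 0]
  ]
}}

```text
clock: 32.8
tcp_pos: [0.6014, -0.0865, 0.2426]
orientation: [[0.436, 0.9, -0.0], [0.9, -0.436, 0.0], [0.0, -0.0, -1.0]]
contact_force: [-0.8, -0.1, 0.9]
gripper_width: 0.0857
```

Call:
{"method": "drive_tool", "body": {
  "moves": [
    [1, [-0.01, -0.15, 0], 0],
    [1, [-0.015, -0.3, 0], 0],
    [1, [-0.015, -0.45, 0], 0],
    [1, [-0.015, -0.6, 0], 0],
    [1, [-0.015, -0.695, 0], 0],
    [1, [-0.015, -0.695, -0.1], 0],
    [1, [-0.015, -0.695, -0.14], 0],
    [1, [-0.015, -0.695, -0.14], 0],
    [1, [-0.015, -0.695, -0.14], 0],
    [1, [-0.015, -0.695, -0.14], 0]
  ]
}}

```text
clock: 34.05
tcp_pos: [0.5974, -0.2957, 0.2017]
orientation: [[0.437, 0.9, 0.002], [0.9, -0.437, -0.001], [0.0, 0.002, -1.0]]
contact_force: [0.1, -0.7, -0.4]
gripper_width: 0.0853
```

```bash
python3 - <<'E'
from h import *
st()
m,im,cs=caps("wrist",100); save("w9",im)
for ce,b in cs: print(np.round(ce,1),b, np.round(atz(m,ce,.114),4))
m,im,cs=caps("scene",30)
for ce,b in cs: print(np.round(ce,1),b[:4], np.round(atz(m,ce,.103),4))
E
```

```text
t 34.05 tcp [ 0.5974 -0.2957  0.2017] yaw y-axis [ 0.9   -0.437  0.002] F [ 0.1 -0.7 -0.4] w 0.0853
[256.1  20.7] [ 229    0   55   47 2200] [ 0.638  -0.1685  0.114 ]
[286.7 217.4] [ 255  187   59   64 2539] [ 0.5973 -0.2974  0.114 ]
[ 91.2 315.9] [ 77 304  29  25 521] [ 0.4009 -0.3054  0.114 ]
[230.9 362.6] [217 350  32  29 597] [ 0.4892 -0.4029  0.114 ]
[386.4 144.7] [379 138  16  14] [0.6002 0.3224 0.103 ]
[265.4 206. ] [260 200  11  13] [ 0.4747 -0.0321  0.103 ]
[338.6 259.7] [317 238  45  44] [ 0.6956 -0.0524  0.103 ]
[511.3 264.3] [501 255  21  19] [1.0002 0.1676 0.103 ]
[148.4 268.8] [143 264  12  11] [ 0.3809 -0.3226  0.103 ]
[289.3 280.2] [281 271  17  19] [ 0.6402 -0.1603  0.103 ]
[483.2 292.4] [471 281  25  23] [0.9805 0.0649 0.103 ]
[231.2 314.1] [222 301  23  24] [ 0.5927 -0.2964  0.103 ]
[146.8 329.9] [139 322  16  17] [ 0.4813 -0.4239  0.103 ]
[444.3 335.1] [436 327  18  18] [ 0.9588 -0.0728  0.103 ]
```

View pics/w9.png

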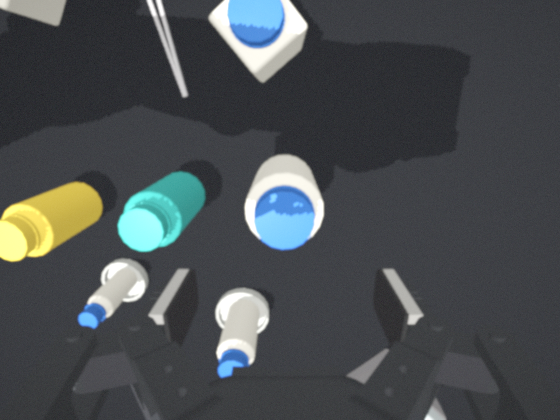

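The largest bottle is centred between the jaws at (285,200), and the small and medium bottles stand in their dishes at (123,280) and (242,310). I descend and grip.

Call:
{"method": "drive_tool", "body": {
  "moves": [
    [1, [-0.001, -0.003, -0.1], 0],
    [1, [-0.001, -0.003, -0.2], 0],
    [1, [-0.001, -0.003, -0.3], 0],
    [1, [-0.001, -0.003, -0.4], 0],
    [1, [-0.001, -0.003, -0.44], 0],
    [1, [-0.001, -0.003, -0.44], 0],
    [-1, [-0.001, -0.003, -0.44], 0],
    [-1, [-0.001, -0.003, -0.44], 0],
    [-1, [-0.001, -0.003, -0.44], 0],
    [-1, [-0.001, -0.003, -0.44], 0]
  ],
  "newtons": 40
}}

```text
clock: 35.4
tcp_pos: [0.5971, -0.2971, 0.0703]
orientation: [[0.437, 0.899, 0.002], [0.899, -0.437, -0.001], [0.0, 0.002, -1.0]]
contact_force: [-2.5, 1.2, 6.6]
gripper_width: 0.0629
```

Call:
{"method": "drive_tool", "body": {
  "moves": [
    [-1, [0, 0, 0.1], 0],
    [-1, [0, 0, 0.25], 0],
    [-1, [0, 0, 0.45], 0],
    [-1, [0, 0, 0.6], 0],
    [-1, [0, 0.13, 0.633], 0],
    [-1, [-0.02, 0.3, 0.633], 0],
    [-1, [-0.04, 0.46, 0.633], 0],
    [-1, [-0.06, 0.62, 0.633], 0],
    [-1, [-0.08, 0.76, 0.633], 0],
    [-1, [-0.09, 0.85, 0.633], 0]
  ]
}}

```text
clock: 36.65
tcp_pos: [0.569, -0.0391, 0.2591]
orientation: [[0.435, 0.9, 0.001], [0.9, -0.435, 0.001], [0.001, 0.0, -1.0]]
contact_force: [0.8, -1.1, -3.1]
gripper_width: 0.0628
```

Call:
{"method": "drive_tool", "body": {
  "moves": [
    [-1, [-0.02, 0.15, 0], 0],
    [-1, [-0.04, 0.3, 0], 0],
    [-1, [-0.06, 0.45, 0], 0],
    [-1, [-0.08, 0.6, 0], 0],
    [-1, [-0.1, 0.75, 0], 0],
    [-1, [-0.11, 0.88, 0], 0],
    [-1, [-0.11, 1, 0], 0],
    [-1, [-0.11, 1, 0], 0],
    [-1, [-0.11, 1, 0], 0],
    [-1, [-0.11, 1, 0], 0]
  ]
}}

```text
clock: 37.9
tcp_pos: [0.5369, 0.2568, 0.2587]
orientation: [[0.439, 0.899, 0.0], [0.899, -0.439, -0.0], [-0.0, 0.001, -1.0]]
contact_force: [0.5, -0.0, -1.8]
gripper_width: 0.0625
```

Call:
{"method": "drive_tool", "body": {
  "moves": [
    [-1, [-0.04, 0.15, 0], 0],
    [-1, [-0.08, 0.3, 0], 0],
    [-1, [-0.11, 0.45, 0], 0],
    [-1, [-0.118, 0.535, 0], 0],
    [-1, [-0.118, 0.535, 0], 0],
    [-1, [-0.118, 0.535, -0.12], 0],
    [-1, [-0.118, 0.535, -0.24], 0],
    [-1, [-0.118, 0.535, -0.35], 0],
    [-1, [-0.118, 0.535, -0.37], 0],
    [-1, [-0.118, 0.535, -0.37], 0]
  ]
}}

```text
clock: 39.15
tcp_pos: [0.502, 0.4179, 0.1483]
orientation: [[0.438, 0.899, 0.001], [0.899, -0.438, -0.0], [0.0, 0.001, -1.0]]
contact_force: [-0.2, 0.1, -2.5]
gripper_width: 0.0627
```

```bash
python3 - <<'E'
from h import *
st()
dishes("wrist",["dish_largest"],"w10")
E
```

```text
t 39.15 tcp [0.502  0.4179 0.1483] yaw y-axis [ 0.899 -0.438  0.001] F [-0.2  0.1 -2.5] w 0.0627
wrist dish_largest 0.78 [284.6 190.3] diam mm 84.2 ctr [0.5035 0.4236 0.008 ]
   pt 0.71 [0.502  0.4178 0.    ]
   pt 0.41 [0.6191 0.2696 0.    ]
```

View pics/w10.png

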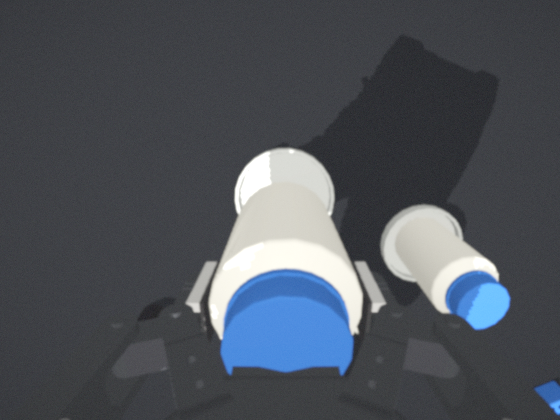

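The largest dish is at about (285,197), in line with the held bottle. The large bottle stands in its own dish at right (422,245). I lower.

Call:
{"method": "drive_tool", "body": {
  "moves": [
    [-1, [0, 0.002, -0.06], 0],
    [-1, [0, 0.002, -0.14], 0],
    [-1, [0, 0.002, -0.19], 0],
    [-1, [0, 0.002, -0.22], 0],
    [-1, [0, 0.002, -0.232], 0],
    [-1, [0, 0.002, -0.239], 0],
    [-1, [0, 0.002, -0.244], 0],
    [-1, [0, 0.002, -0.249], 0],
    [-1, [0, 0.002, -0.253], 0],
    [-1, [0, 0.002, -0.253], 0]
  ]
}}

```text
clock: 40.55
tcp_pos: [0.5016, 0.4202, 0.0742]
orientation: [[0.437, 0.899, 0.002], [0.899, -0.437, 0.002], [0.002, 0.001, -1.0]]
contact_force: [-4.9, -2.9, 16.1]
gripper_width: 0.0627
```

Call:
{"method": "drive_tool", "body": {
  "moves": [
    [0.7, [0, 0, 0], 0],
    [1, [0, 0, 0], 0],
    [1, [0, 0, 0], 0],
    [1, [0, 0, 0.1], 0],
    [1, [0, 0, 0.25], 0],
    [1, [0, 0, 0.4], 0],
    [1, [0, 0, 0.55], 0],
    [1, [0, 0, 0.6], 0],
    [1, [0, -0.15, 0.6], 0],
    [1, [0, -0.35, 0.6], 0]
  ]
}}

```text
clock: 41.8
tcp_pos: [0.5004, 0.3143, 0.2506]
orientation: [[0.435, 0.901, -0.001], [0.901, -0.435, -0.0], [-0.001, -0.001, -1.0]]
contact_force: [1.1, -0.8, -0.2]
gripper_width: 0.0851
```

Call:
{"method": "drive_tool", "body": {
  "moves": [
    [1, [0.1, -0.2, 0], 0],
    [1, [0.15, -0.4, 0], 0],
    [1, [0.2, -0.6, 0], 0],
    [1, [0.2, -0.8, 0], 0],
    [1, [0.2, -0.9, 0], 0],
    [1, [0.2, -0.9, 0], 0],
    [1, [0.2, -0.9, 0], 0],
    [1, [0.2, -0.9, 0], 0],
    [1, [0.2, -0.9, 0], 0],
    [1, [0.2, -0.9, 0], 0]
  ]
}}

```text
clock: 43.05
tcp_pos: [0.5611, 0.045, 0.2516]
orientation: [[0.436, 0.9, -0.0], [0.9, -0.436, 0.0], [0.0, -0.0, -1.0]]
contact_force: [0.1, -0.2, -0.5]
gripper_width: 0.0856
```

```bash
python3 - <<'E'
from h import *
st(); P={}
for c in("scene","side"): P[c]=caps(c,20)
for a,_ in P["scene"][2]:
    for b,_ in P["side"][2]:
        p=tri([ray(P["scene"][0],a),ray(P["side"][0],b)])
        e=max(np.linalg.norm(proj(P["scene"][0],p)-a),np.linalg.norm(proj(P["side"][0],p)-b))
        if e<2.5 and 0.02<p[2]<.15 and p[0]<.8: print(np.round(a),np.round(p,4),round(e,1))
save("fin",np.hstack([cv2.resize(P["scene"][1][:,90:420],(400,509)),cv2.resize(P["side"][1][90:,150:400],(386,509))]))
E
```

```text
t 43.05 tcp [0.5611 0.045  0.2516] yaw y-axis [ 0.9   -0.436 -0.   ] F [ 0.1 -0.2 -0.5] w 0.0856
[374. 104.] [0.501  0.4226 0.1185] 0.3
[386. 145.] [0.6018 0.319  0.1069] 0.2
[265. 206.] [ 0.4662 -0.022   0.086 ] 0.1
[148. 269.] [ 0.368  -0.3164  0.0827] 0.4
[147. 330.] [ 0.4763 -0.4226  0.0952] 0.6
```

View pics/fin.png

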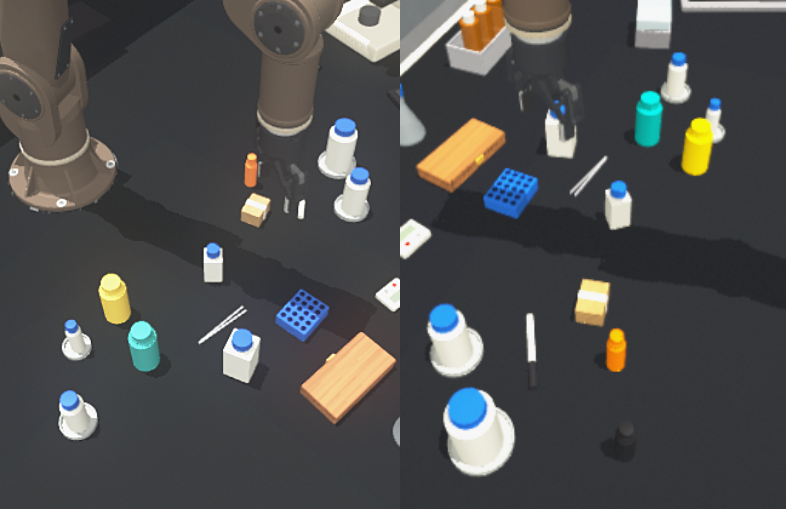

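All four round bottles stand upright inside their matching dishes. Their caps read 4–8 mm higher than on the bench, as expected for the dish floor. The squares and look-alikes haven't moved.

```bash
python3 -c "
from station import manip
manip.finish_job()"
```

```text
the job is handed in; nothing more can be done
```

All four round bottles now stand upright in their matching dishes, smallest to largest, and the job is handed in at about 43 s of the 106 s allowed. Each bottle was lowered slowly until it touched the dish floor (12–17 N) before release.

- **Position:** in the last two-camera check, every bottle stood within about 4 mm of its dish centre. The cap heights were 4–8 mm above the bench readings, which fits the 4 mm dish floor given calibration noise.
- **Other bottles:** in the last picture, the two square bottles and the orange, black, yellow and turquoise look-alikes stand where they were. Square A measured the same as at the start. For square B, I have only unchanged scene readings (the last taken just before the largest bottle was picked up) and the final picture. The gripper hid it from one camera, so I could not measure it from two.
- **Disagreements:** the networks' dish centres differed by up to 8–12 mm. I used the fitted rim outlines, corrected by eye from the wrist pictures where the held bottle hid part of the rim. Nothing failed.

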